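# Release the lid stay and shut the chest

## Task

The lid of the grey metal chest is propped open by a folding stay on its right side: push the stay's knuckle knob down until the stay is broken and no longer locks the lid, with the lid still up. Then bring the lid down to about half open, where it stands by itself, let go of it, take it again by the bar handle on its top and lower it gently until it is fully shut, never letting it drop. Let go of it, and leave the ribbon reel, the tape roll and the marker where they are.

Things in the scene. Friction and masses are not known exactly. Their poses are not given: they have to be found in the camera images.
- chest: Fixed grey sheet-metal chest, 200 (x) x 260 (y) x 120 mm to its rim, open at the top, with a full chocolate tray inside. Origin under its centre on the table; its x axis points away from the robot to the hinge side, y to its left, z up.
- hinge_line (a point): Middle of the lid's hinge line at the chest's back: 100 mm behind the origin along the chest's x, 127 mm above the table. The hinge runs along the chest's y.
- lid (a joint): Lid hinge, rad: 0 as found (80 degrees open), grows as it closes, 1.396 fully shut (hard stop). Angle above shut = 1.396 - value. Stiff hinge (0.38 N m friction, lid 0.45 kg): with the stay broken the lid stands by itself at any value below about 0.80, beyond that it falls shut if let go. It cannot be lowered while the stay is locked.
- lid_front_edge (a point): Middle of the lid's free edge, in the lid's mid-plane, 200 mm from the hinge line. The lid is a flat plate 200 x 260 x 12 mm. The point turns with the lid: x lies in the lid's plane from the free edge to the hinge, y along the hinge, z out of the lid's top face.
- lid_handle (a point): Middle of the round bar handle on the lid's top (outer) face: bar 10 mm thick, 110 mm long, parallel to the hinge, on a post at each end; its axis is 42 mm off the top face (48 mm from the lid's mid-plane, in which the hinge line lies) and 100 mm from the hinge line along the lid. Axes as for lid_front_edge.
- knuckle_knob (a point): Middle of the black finger knob at the stay's knuckle: a cylinder 16 mm thick, 42 mm long, along the chest's y, standing out on its right (-y); this point is 38 mm outside the side of chest and lid. It ends the stay's lower link, 85 mm long, which as found rises 40 degrees towards the hinge side; pushed down and back across that link (a few newtons) the knob breaks the stay.
- knuckle (a joint): Fold of the stay's knuckle, rad: 0 locked (5 degrees past straight, at its stop), 0.09 straight, grows as the knob goes down and the stay folds; about 0.6 once the knob has been pushed 27 mm, with the lid then near 0.1. About 2.5 when the lid is shut.
- ribbon_reel: Loose white reel of gold ribbon lying flat, 74 mm across, 19 mm high; bystander. Origin under its centre.
- tape_roll: Loose roll of masking tape lying flat, 98 mm across, 25 mm high; bystander. Origin under its centre.
- fat_marker: Loose marker pen, 135 mm long, 17 mm thick, lying on the table; bystander. Origin under its centre.

How it is judged (in metres and radians):
On the way, in this order (a step that is already met when the one before it is completed fails the run):
1. the stay is broken at its knuckle (folded at least 0.35 rad) with the lid still up (lid value under 0.4) (value of joint knuckle above 0.35 rad and value of joint lid below 0.4 rad), for 0.2 s.
2. the lid stands by itself about half open (lid value 0.45 to 0.9), at rest and untouched (value of joint lid between 0.45 and 0.9 rad and velocity of joint lid between -0.05 and 0.05 rad/s and contact force between each of the arm, the fingers and chest below 0.2 N), for 0.3 s.
At the end, for the whole second after the job is handed in: The lid is fully shut (lid value over 1.371, within 0.025 rad or 5 mm at its free edge of the stop) and at rest, the robot lets go of it, and the bystanders are where they were (value of joint lid above 1.371 rad and velocity of joint lid between -0.05 and 0.05 rad/s); the robot touches nothing.
It fails at once if the lid drops or is slammed in the lower part of its travel (lid value over 0.95) closing faster than 0.9 rad/s, 0.18 m/s at its free edge (velocity of joint lid above 0.9 rad/s and value of joint lid above 0.95 rad).
It fails at once if a bystander is moved by more than 20 mm (distance of any of ribbon_reel, tape_roll, fat_marker from where it was at the start of the episode above 0.02 m).
It also fails if it takes over 61 s, if anything falls off the work surface, if the arm or the gripper's body presses on something with over 40 N, if the wrist force passes 120 N, or if a joint passes its speed limit or range.

## Robot

A 6-joint arm with a two-finger parallel gripper is mounted at the origin on a cart in front of the work surface, level with it; the furniture and walls round the work are solid. World frame = base frame: x ahead of the robot, y to its left, z up, the work surface at z = 0. Lengths are in mm, angles in rad, forces in N, time in s.
With the tool pointing down it reaches from about 275 to 1000 mm from the base axis. Payload 8.4 kg.
Tool frame: the origin (TCP) lies between the finger pads; the fingertips stand 22 mm ahead of it and the grasp point (between the pads) lies 3 mm ahead of it; z points along the fingers, y is the line along which they close (so a half turn about z gives the same grasp; the last joint's range is limited). The gripper opens to 85 mm and grips with 20 to 120 N. Pads are 22 mm wide; open, the fingers measure 114 mm over their backs; the gripper's body (76 mm by 85 mm) begins 54 mm behind the grasp point. The pads swing forward as they close: fully open they stand 13 mm farther back than shut.
Start: joints at [1.209, 0.353, 1.633, -0, 1.155, -0.002], TCP at [220.053, 584.983, 253.281] pointing down, gripper open.
Joint ranges: [-2.63, 2.63], [-0.92, 2.1], [0.06, 2.66], [-1.3, 4.44], [0, 2.69], [-3.02, 3.02]. Speed limits (rad/s): [2.22, 2.22, 2.79, 3.14, 3.14, 3.14].

## Interface

Orientations are given as [roll, pitch, yaw] about the fixed x, y, z axes, in that order (R = Rz(yaw) Ry(pitch) Rx(roll)).
In Python, from rig import r, grab_frame gives the robot as it stands.
- The arm moves only by the shell command python3 -m inch 'ROWS' [FORCE]. ROWS is JSON, a list of rows, each a list of 7 numbers: the turn, a rotation vector about the tool's x, y, z as a fraction of full scale, then the shift along the tool's x, y, z as a fraction of full scale, then the closure, from 0 (fully open) to 1 (shut). In form: [[rx, ry, rz, dx, dy, dz, fingers], ...]. A call has 1 to 8 rows; each row shifts and turns the commanded pose from where the row before left it, along the tool's axes as they then stand; what a row does not reach is not made up. Full scale, the value 1, is 2.5 cm for a shift and pi rad for a turn. A row lasts 1/12 s, in which the tool goes at most 41.7 mm and 7.16 degrees, less where a joint would pass 70% of its speed; a pose out of reach is approached as far as the arm can. A call with a number of a shift or a turn outside -1 to 1 is refused whole. A call with a gripper value outside its range is refused whole. The fingers move at their own pace and stop on an object; FORCE is the grip in N (left out, the last holds). Time passes only in rows, so rows that do not move let the fingers close. It gives the time, the measured TCP pose, the force, the opening and the grip force at its end, in the units of the state.
- r.sense(): the state, without advancing time (a new reading comes with each control period).
- grab_frame(name): name is "side" or "top"; returns a dict with "pixels" (480x640x3 uint8, red, green, blue), "z_map" (480x640 float32, mm along the optical axis (not along the pixel's ray), 0 where there is no reading), "vertical_fov" (degrees; the focal length in pixels is half the picture's height over the tangent of half this angle, whatever the lens; pixels are square), "cx", "cy" (the principal point, pixels), "cam_to_world" (4x4, takes a point from camera to world coordinates). Camera axes: x right, y down, z forward; pixel columns grow to the right and rows downward; lengths in mm; the calibration is good to about 2 mm. A picture is of the moment at which its call begins.
- r.sign_off(): hands the job in; it is judged then, once.
The state is a dict: "clock": time; "qpos": joint angles; "qvel": joint speeds; "joint_efforts": joint torques, N m; "eef_pos": TCP position; "tcp_rot": TCP orientation; "contact_force": force on the tool from outside, world axes, zero at the start; "wrist_torque": the same for the moment, N m; "opening": opening from 0.0 (shut) to 1.0 (fully open); "grasp_force": force on a finger pad.
Only numpy, scipy, OpenCV 4.12 (cv2) and the standard library are available. Lean on these libraries where they do the work, as an engineer would, in place of code of your own. Each camera call takes 0.05 s, during which the arm holds its last target. There are 200 camera calls.

## Working session

There is one attempt and no reset: what is moved stays moved. The work goes in short steps, Python scripts to look and compute and a shell command to move; the robot and the scene stay as the last step left them, time stands still between calls to the robot, and variables do not carry over. Pictures are saved under pics/ and viewed, at most 10 in all, crops included, and the job is handed in when it is done.

```bash
mkdir -p pics; ls; cat > h.py <<'E'
import numpy as np, cv2, json
from rig import r, grab_frame
def cloud(f):
    F=240/np.tan(np.radians(f["vertical_fov"])/2)
    v,u=np.mgrid[0:480,0:640]; z=f["z_map"]
    P=np.stack([(u-f["cx"])/F*z,(v-f["cy"])/F*z,z],-1)
    T=np.array(f["cam_to_world"]); W=P@T[:3,:3].T+T[:3,3]
    W[z==0]=np.nan
    return W
def save(f,n): cv2.imwrite("pics/"+n+".png",f["pixels"][...,::-1])
E
python3 - <<'E'
from h import *
for n in("side","top"):
    f=grab_frame(n); save(f,n+"0"); W=cloud(f); np.save(n+"0.npy",W)
    print(n,f["vertical_fov"],f["cx"],f["cy"],np.round(f["cam_to_world"],2).tolist(),(f["z_map"]>0).mean())
s=r.sense(); print(s)
E
```

```text
pics
side 45.106735654694035 316.484548043128 248.2061615798077 [[0.97, -0.15, 0.19, 306.96], [-0.24, -0.58, 0.78, -1158.58], [-0.0, -0.8, -0.6, 1102.28], [0.0, 0.0, 0.0, 1.0]] 0.9959440104166667
top 45.25433873936745 315.20166950684677 240.65791799373673 [[0.01, -0.98, 0.21, 271.37], [-1.0, -0.02, -0.0, -1.49], [0.01, -0.21, -0.98, 1635.56], [0.0, 0.0, 0.0, 1.0]] 0.995927734375
{'clock': 0.1, 'qpos': array([ 1.20862629e+00,  3.53626906e-01,  1.63406931e+00, -1.12331509e-05,
        1.15520999e+00, -2.37712559e-03]), 'qvel': array([-0.00082914, -0.00357607, -0.00362681, -0.00117081,  0.00127295,
       -0.00097139]), 'joint_efforts': array([-1.24986160e-03, -6.06352329e+01, -3.42820108e+01, -1.01077744e-04,
        3.86499378e-03,  1.54587532e-06]), 'eef_pos': array([219.89444158, 584.60089779, 252.60266792]), 'tcp_rot': array([-3.14027908e+00,  7.14851523e-06,  2.78180429e+00]), 'contact_force': array([-0.81176434,  0.29471507, -0.23718122]), 'wrist_torque': array([ 0.01235857,  0.09210912, -0.05783394]), 'grasp_force': 0.0, 'opening': 1.0011989084556965}
```

View pics/side0.png

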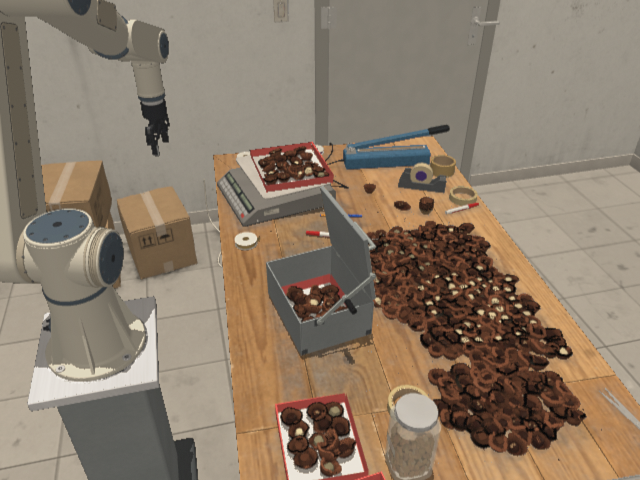

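View pics/top0.png

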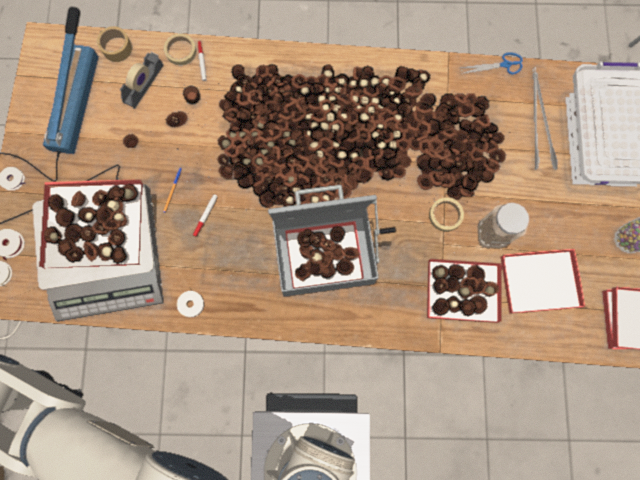

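The side view shows the grey chest near (320,305) with its lid up and the black knob at about (350,303). In the top view the chest is centred on about (327,255), the knob is at (388,230) and the handle at (318,192). The reel (190,303), marker (205,215) and tape roll (447,213) are all clear of the chest.

```bash
python3 - <<'E'
from h import *
for n,(u0,u1,v0,v1),k in(("top",(260,400,180,305),(378,398,225,236)),("side",(260,380,185,365),(338,360,290,316))):
    W=np.load(n+"0.npy"); im=cv2.imread(f"pics/{n}0.png")
    w=W[v0:v1,u0:u1].reshape(-1,3); 
    m=(w[:,2]>114)&(w[:,2]<126); q=w[m]
    rc=cv2.minAreaRect(q[:,:2].astype(np.float32)); print(n,"rim",m.sum(),rc,cv2.boxPoints(rc).round().tolist())
    a,b,c,d=k; ww=W[c:d,a:b].reshape(-1,3); px=im[c:d,a:b].reshape(-1,3)
    kk=(px.max(1)<60)&(ww[:,2]>100)
    p=ww[kk]; print("knob",kk.sum(),p.min(0).round(),p.max(0).round(),np.median(p,0).round(1))
    # lid+handle points
    hi=w[w[:,2]>150]; print("z>150",len(hi),np.nanmin(hi,0).round(),np.nanmax(hi,0).round())
    top=w[w[:,2]>310]; 
    if len(top): print("lidtop",len(top),top.mean(0).round(),np.percentile(top[:,2],[50,99]).round(),top.min(0).round(),top.max(0).round())
    for z in range(120,330,30):
        s=w[(w[:,2]>z)&(w[:,2]<z+15)]; print(z,len(s),s.min(0).round() if len(s) else '',s.max(0).round() if len(s) else '')
E
```

```text
top rim 449 ((583.0921630859375, -37.75584411621094), (198.65972900390625, 269.403076171875), 8.725774765014648) [[464.0, 80.0], [505.0, -186.0], [702.0, -156.0], [661.0, 110.0]]
knob 54 [ 617. -212.  168.] [ 628. -176.  186.] [ 622.5 -193.5  175.6]
z>150 1666 [ 582. -217.  150.] [725. 107. 334.]
lidtop 599 [648. -22. 324.] [324. 331.] [ 624. -149.  310.] [673. 106. 334.]
120 276 [ 468. -179.  120.] [697. 108. 135.]
150 65 [ 582. -170.  150.] [689. 106. 165.]
180 85 [ 619. -214.  180.] [686. 106. 195.]
210 81 [ 642. -162.  210.] [690. 107. 225.]
240 118 [ 636. -143.  240.] [722. 104. 255.]
270 61 [ 632. -147.  270.] [670. 105. 285.]
300 60 [ 626. -146.  300.] [665. 102. 315.]
side rim 556 ((561.222412109375, 156.46444702148438), (212.1869354248047, 668.521484375), 6.112636089324951) [[420.0, 478.0], [491.0, -187.0], [702.0, -165.0], [631.0, 500.0]]
knob 96 [ 613. -221.  113.] [ 651. -154.  177.] [ 620.6 -201.2  171.4]
z>150 2592 [ 587. -221.  150.] [722. 109. 326.]
lidtop 416 [647. -36. 320.] [321. 325.] [ 622. -154.  310.] [673. 109. 326.]
120 217 [ 465. -179.  120.] [704. 475. 135.]
150 193 [ 587. -219.  150.] [699. 107. 165.]
180 203 [ 624. -173.  180.] [696. 107. 195.]
210 201 [ 639. -167.  210.] [694. 106. 225.]
240 174 [ 634. -152.  240.] [713. 106. 255.]
270 187 [ 629. -153.  270.] [680. 104. 285.]
300 186 [ 623. -154.  300.] [675. 102. 315.]
```

```bash
cat >> h.py <<'E'
YAW=np.radians(8.7); C=np.array([582.4,-33.3,0])
Rc=np.array([[np.cos(YAW),-np.sin(YAW),0],[np.sin(YAW),np.cos(YAW),0],[0,0,1]])
def toc(w): return (w-C)@Rc
def tow(c): return np.asarray(c)@Rc.T+C
E
python3 - <<'E'
from h import *
P=lambda a:np.percentile(a,[1,50,99],axis=0).round(1).tolist()
for n,(u0,u1,v0,v1),k in(("top",(260,400,180,305),(378,398,222,240)),("side",(260,380,185,365),(338,362,288,318))):
    W=np.load(n+"0.npy"); im=cv2.imread(f"pics/{n}0.png"); w=toc(W[v0:v1,u0:u1].reshape(-1,3)); print(n)
    lid=w[(w[:,2]>200)&(abs(w[:,1])<110)&(w[:,0]<100)]
    # inner/outer face
    A=np.c_[lid[:,1:],np.ones(len(lid))]
    for _ in range(5):
        s=np.linalg.lstsq(A,lid[:,0],rcond=None)[0]; m=abs(A@s-lid[:,0])<5; A,lid=A[m],lid[m]
    print("lid plane x= ay+bz+c",s.round(4),len(lid),"x at z127",s[1]*127+s[2])
    l=w[(w[:,2]>230)&(w[:,0]<90)]; print("lid y",P(l[:,1]),"z",P(l[:,2]))
    front=w[(w[:,0]<-80)&(w[:,2]>112)]; print("front rim",P(front))
    h=w[(w[:,2]>200)&(w[:,0]>110)]; print("handle",len(h),P(h) if len(h) else '')
    a,b,c,d=k; ww=toc(W[c:d,a:b].reshape(-1,3)); px=im[c:d,a:b].reshape(-1,3)
    kk=(px.max(1)<70)&(ww[:,2]>140)&(ww[:,1]<-145); print("knob",kk.sum(),P(ww[kk]))
E
```

```text
top
lid plane x= ay+bz+c [-1.70000e-03 -1.35800e-01  1.08386e+02] 725 x at z127 91.1447925276802
lid y [-125.1, 2.1, 127.7] z [232.0, 321.5, 330.1]
front rim [[-99.1, -128.0, 112.1], [-96.7, -0.3, 119.6], [-82.7, 129.3, 127.8]]
handle 235 [[110.8, -58.1, 229.5], [129.1, 2.0, 237.9], [136.7, 60.4, 245.0]]
knob 62 [[9.9, -183.9, 168.2], [14.7, -163.8, 175.2], [21.2, -146.6, 183.7]]
side
lid plane x= ay+bz+c [-1.500000e-03 -1.611000e-01  1.121807e+02] 1201 x at z127 91.71889633848137
lid y [-130.7, -24.9, 125.3] z [231.0, 288.8, 324.3]
front rim [[-101.6, -131.9, 112.1], [-98.9, -20.5, 116.7], [-81.6, 130.5, 122.5]]
handle 96 [[116.0, -60.6, 226.4], [128.3, -33.2, 235.5], [133.3, 54.5, 240.9]]
knob 102 [[6.2, -190.7, 159.0], [12.3, -171.4, 171.3], [20.7, -148.4, 176.8]]
```

```bash
python3 -m inch '[[0,0,0.0375,0,0,-1,1],[0,0,0.0375,0,0,-1,1],[0,0,0.0375,0,0,-1,1],[0,0,0.0375,0,0,-1,1],[0,0,0.0375,0,0,-1,1],[0,0,0.0375,0,0,-1,1],[0,0,0.0375,0,0,-1,1],[0,0,0.0375,0,0,-1,1]]' 20
python3 -m inch '[[0,0,0.0375,0,0,0,1],[0,0,0,0,0,0,1]]'
cat >> h.py <<'E'
from scipy.spatial.transform import Rotation as Ro
def R0(a): return Ro.from_matrix(Rc)*Ro.from_euler("y",-a,degrees=True)*Ro.from_matrix([[0,1,0],[1,0,0],[0,0,-1]])
def plan(c,a):
    """target TCP chest coords c, forward tilt a deg; print current and what is left in tool axes, full-scale units"""
    s=r.sense(); R=Ro.from_euler("xyz",s["tcp_rot"])
    e=(R.inv()*R0(a)).as_rotvec()/np.pi
    print("t",round(s["clock"],2),"chest",toc(s["eef_pos"]).round(1),"tilt left rx,ry,rz",e.round(4),"F",s["contact_force"].round(1),"open",round(s["opening"],2),"grip",round(s["grasp_force"],1))
    d=tow(c)-s["eef_pos"]
    print("shift now-axes",(R.inv().apply(d)/25).round(2),"target-axes",(R0(a).inv().apply(d)/25).round(2),"q",s["qpos"].round(2))
E
python3 -c "
from h import *
plan([-24,-172,400],0)"
```

```text
clock: 0.77
eef_pos: [219.9, 584.7, 454.1]
tcp_rot: [-3.141, 0.001, 1.833]
contact_force: [0.7, 0.2, -0.7]
opening: -0.001
grasp_force: 0.0
clock: 0.93
eef_pos: [220.2, 585.3, 454.7]
tcp_rot: [3.14, -0.002, 1.716]
contact_force: [-0.1, -0.2, -1.4]
opening: 0.002
grasp_force: 0.0
t 0.93 chest [-264.5  666.3  454.7] tilt left rx,ry,rz [ 0.0004 -0.0007 -0.0021] F [-0.1 -0.2 -1.4] open 0.0 grip 0.0
shift now-axes [-33.47   9.83   2.13] target-axes [-33.53   9.62   2.19] q [ 1.21  0.23  1.36 -0.    1.54  1.06]
```

```bash
A='x'; 
python3 -m inch '[[0,0,-0.002,-1,0.28,0,1],[0,0,0,-1,0.28,0,1],[0,0,0,-1,0.28,0,1],[0,0,0,-1,0.28,0,1],[0,0,0,-1,0.28,0,1],[0,0,0,-1,0.28,0,1],[0,0,0,-1,0.28,0,1],[0,0,0,-1,0.28,0,1]]' >/dev/null
python3 -m inch '[[0,0,0,-1,0.28,0,1],[0,0,0,-1,0.28,0,1],[0,0,0,-1,0.28,0,1],[0,0,0,-1,0.28,0,1],[0,0,0,-1,0.28,0,1],[0,0,0,-1,0.28,0,1],[0,0,0,-1,0.28,0,1],[0,0,0,-1,0.28,0,1]]'
python3 -m inch '[[0,0,0,-1,0.28,0,1],[0,0,0,-1,0.28,0,1],[0,0,0,-1,0.28,0,1],[0,0,0,-1,0.28,0,1],[0,0,0,-1,0.28,0,1],[0,0,0,-1,0.28,0,1],[0,0,0,-1,0.28,0,1],[0,0,0,-1,0.28,0,1]]'  >/dev/null
python3 -m inch '[[0,0,0,-1,0.28,0,1],[0,0,0,-1,0.28,0,1],[0,0,0,-1,0.28,0,1],[0,0,0,-1,0.28,0,1],[0,0,0,-1,0.28,0,1],[0,0,0,-1,0.28,0,1],[0,0,0,-1,0.28,0,1],[0,0,0,-1,0.28,0,1]]'
python3 -m inch '[[-0.037,0,0,0,0,0,1],[-0.037,0,0,0,0,0,1],[-0.037,0,0,0,0,0,1],[-0.037,0,0,0,0,0,1],[-0.037,0,0,0,0,0,1],[-0.037,0,0,0,0,0,1],[0,0,0,0,0,0,1]]' >/dev/null
python3 -c "
from h import *
plan([-24,-172,214],40)"
```

```text
clock: 2.27
eef_pos: [392.9, 205.9, 452.0]
tcp_rot: [-3.14, 0.001, 1.732]
contact_force: [-0.8, -0.4, -1.1]
opening: 0.0
grasp_force: 0.0
clock: 3.6
eef_pos: [566.2, -171.4, 451.7]
tcp_rot: [-3.139, -0.001, 1.732]
contact_force: [1.1, -0.0, 0.4]
opening: 0.001
grasp_force: 0.0
t 4.18 chest [ -40.  -131.6  448.8] tilt left rx,ry,rz [-0.0002 -0.0017  0.0013] F [ 0.2 -0.2 -1.7] open -0.0 grip 0.0
shift now-axes [-1.64 -5.55  7.6 ] target-axes [-1.62 -5.55  7.61] q [-0.52 -0.1   1.89  0.56  0.86 -0.94]
```

```bash
python3 -m inch '[[0,0,0,-0.4,-0.69,0.95,1],[0,0,0,-0.4,-0.69,0.95,1],[0,0,0,-0.4,-0.69,0.95,1],[0,0,0,-0.4,-0.69,0.95,1],[0,0,0,0,-0.69,0.95,1],[0,0,0,0,-0.69,0.95,1],[0,0,0,0,-0.69,0.95,1],[0,0,0,0,-0.69,0.95,1]]' >/dev/null
python3 -m inch '[[0,0,0,0,0,0,1],[0,0,0,0,0,0,1]]'
python3 - <<'E'
from h import *
plan([-24+38.6,-172,214-46],40)
f=grab_frame("side"); save(f,"s1"); cv2.imwrite("pics/s1c.png",cv2.resize(f["pixels"][200:380,240:420,::-1],(600,600)))
E
```

```text
clock: 5.02
eef_pos: [588.5, -206.1, 217.3]
tcp_rot: [2.448, -0.003, 1.731]
contact_force: [0.2, 0.3, 0.4]
opening: -0.0
grasp_force: 0.0
t 5.02 chest [ -20.1 -171.7  217.3] tilt left rx,ry,rz [-0.0014 -0.0024  0.0014] F [0.2 0.3 0.4] open -0.0 grip 0.0
shift now-axes [-0.03 -0.19  2.4 ] target-axes [-0.01 -0.2   2.4 ] q [-0.56  0.24  2.09  1.07  0.5  -1.61]
```

View pics/s1c.png

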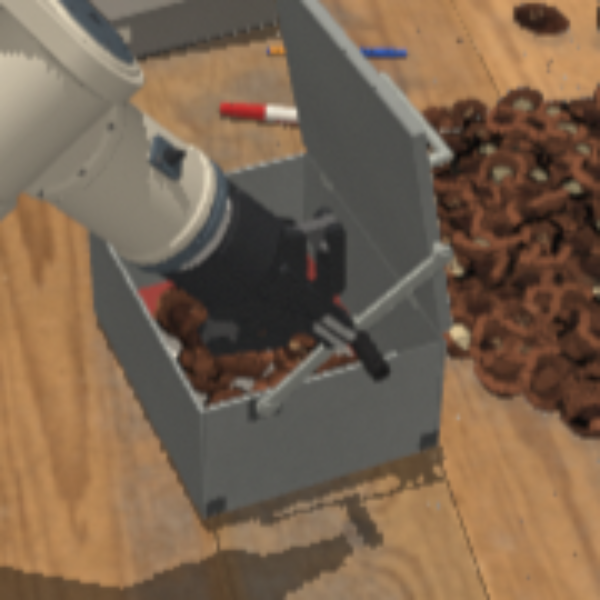

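The crop shows the closed fingertips (330,330) just above the knob (375,360), lined up with it. I'll push now.

```bash
python3 -m inch '[[0,0,0,0,-0.05,0.3,1],[0,0,0,0,-0.05,0.3,1],[0,0,0,0,-0.05,0.3,1],[0,0,0,0,-0.05,0.2,1],[0,0,0,0,0,0.15,1],[0,0,0,0,0,0.15,1]]'
python3 -m inch '[[0,0,0,0,-0.02,0.15,1],[0,0,0,0,-0.02,0.15,1],[0,0,0,0,-0.03,0.15,1],[0,0,0,0,-0.03,0.15,1],[0,0,0,0,-0.03,0.15,1],[0,0,0,0,-0.03,0.15,1],[0,0,0,0,-0.03,0.1,1],[0,0,0,0,0,0,1]]'
python3 - <<'E'
from h import *
plan([14.6,-172,168],40)
f=grab_frame("side"); save(f,"s2"); cv2.imwrite("pics/s2c.png",cv2.resize(f["pixels"][200:380,240:420,::-1],(600,600)))
E
```

```text
clock: 5.57
eef_pos: [607.2, -204.1, 188.7]
tcp_rot: [2.444, -0.0, 1.728]
contact_force: [0.1, 1.1, 1.1]
opening: 0.001
grasp_force: 0.6
clock: 6.23
eef_pos: [619.1, -202.2, 166.0]
tcp_rot: [2.445, -0.0, 1.728]
contact_force: [-0.5, 0.0, -0.1]
opening: -0.0
grasp_force: 0.0
t 6.23 chest [  10.8 -172.5  166. ] tilt left rx,ry,rz [-0.0005 -0.0012  0.0012] F [-0.5  0.  -0.1] open -0.0 grip 0.0
shift now-axes [0.02 0.17 0.04] target-axes [0.02 0.17 0.04] q [-0.52  0.36  2.07  1.28  0.43 -1.81]
```

View pics/s2c.png

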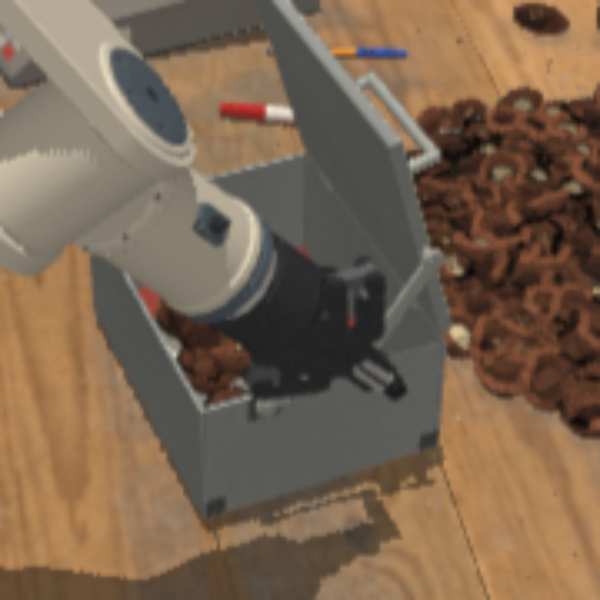

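The stay is folded: the knob has moved down to about (395,385), and the lid is still up. Next I'll retract and measure the lid angle.

```bash
python3 -m inch '[[0,0,0,0,0,-1,1],[0,0,0,0,0,-1,1],[0,0,0,0,0,-1,0],[0,0,0,0,0,-1,0],[0,0,0,0,0,-1,0],[0,0,0,0,0,-1,0],[0,0,0,0.8,0,-1,0],[0,0,0,0.8,0,-1,0]]'
cat >> h.py <<'E'
def lidfit(n="side",show=True):
    f=grab_frame(n); w=toc(cloud(f).reshape(-1,3)); px=f["pixels"].reshape(-1,3).astype(int)
    m=(abs(w[:,1])<120)&(w[:,2]>150)&(w[:,2]<335)&(w[:,0]>-130)&(w[:,0]<105)&(np.ptp(px,axis=1)<25)&(px.max(1)>70)
    w=w[m]; rho=np.hypot(w[:,0]-100,w[:,2]-127); ang=np.degrees(np.arctan2(w[:,2]-127,100-w[:,0]))
    k=(rho>60)&(rho<205); off=rho*0
    h,e=np.histogram(ang[k],np.arange(-10,100,1)); b=h.argmax(); kk=k&(abs(ang-e[b])<8)
    q=w[kk]; p=np.polyfit(100-q[:,0],q[:,2]-127,1) if 1 else 0
    # principal direction
    X=np.c_[100-q[:,0],q[:,2]-127]; d=np.linalg.svd(X-X.mean(0))[2][0] if len(X)<4000 else np.linalg.svd((X-X.mean(0))[::3])[2][0]
    th=np.degrees(np.arctan2(*(d*np.sign(d[1]))[::-1])); print("n",kk.sum(),"mode ang",e[b],"slope ang",th.round(1),"lid value",round(1.396-np.radians(th),3),"max rho",np.percentile(rho[kk],99).round(1))
    return f
E
python3 - <<'E'
from h import *
plan([0,0,400],15)
save(lidfit(),"s3")
E
```

```text
clock: 6.95
eef_pos: [484.9, -183.1, 320.4]
tcp_rot: [2.445, -0.0, 1.726]
contact_force: [0.8, 0.4, 0.7]
opening: 0.844
grasp_force: 0.0
t 6.95 chest [-119.  -133.3  320.4] tilt left rx,ry,rz [ 0.1383 -0.0006  0.001 ] F [0.8 0.4 0.7] open 0.84 grip 0.0
shift now-axes [5.32 5.71 0.63] target-axes [ 5.33  5.42 -1.84] q [-0.66 -0.08  2.17  0.8   0.71 -1.35]
n 1219 mode ang 72 slope ang 76.6 lid value 0.059 max rho 200.6
```

```bash
python3 -m inch '[[0.0345,0,0,1,0,-1,0],[0.0345,0,0,1,0,-1,0],[0.0345,0,0,1,0,-1,0],[0.0345,0,0,1,0,-1,0],[0,0,0,1,0.5,0,0],[0,0,0,0.33,0.5,0,0],[0,0,0,0,0,0,0]]'
python3 - <<'E'
from h import *
plan([32.7,0,378],15)
E
```

```text
clock: 7.58
eef_pos: [450.8, -67.5, 398.2]
tcp_rot: [2.789, -0.01, 1.744]
contact_force: [0.2, -0.1, -0.5]
opening: 0.997
grasp_force: 0.0
t 7.58 chest [-135.3  -13.9  398.2] tilt left rx,ry,rz [ 0.0287 -0.0052  0.0056] F [ 0.2 -0.1 -0.5] open 1.0 grip 0.0
shift now-axes [0.4  6.04 3.08] target-axes [0.56 6.28 2.52] q [-0.26 -0.21  1.97  0.18  1.07 -0.49]
```

```bash
python3 -m inch '[[0.0287,-0.005,0.0055,0,0,0,0],[0,0,0,0.28,0.9,0,0],[0,0,0,0.28,0.9,0,0],[0,0,0,0,0.9,0,0],[0,0,0,0,0.9,0,0],[0,0,0,0,0.9,0,0],[0,0,0,0,0.9,0,0],[0,0,0,0,0.85,0,0]]'
python3 -m inch '[[0,0,0,0,0,0.5,0],[0,0,0,0,0,0.8,0],[0,0,0,0,0,0.8,0],[0,0,0,0,0,0.4,0],[0,0,0,0,0,0,0]]'
python3 - <<'E'
from h import *
plan([46.4,0,327],15)
f=lidfit(); save(f,"s4"); cv2.imwrite("pics/s4c.png",cv2.resize(f["pixels"][120:380,240:440,::-1],(460,598)))
E
```

```text
clock: 8.25
eef_pos: [597.4, -33.9, 435.9]
tcp_rot: [2.884, -0.001, 1.72]
contact_force: [0.8, 0.1, -0.1]
opening: 0.995
grasp_force: 0.0
clock: 8.67
eef_pos: [610.8, -31.2, 372.4]
tcp_rot: [2.888, -0.002, 1.72]
contact_force: [-0.9, -0.3, -0.2]
opening: 0.998
grasp_force: 0.0
t 8.67 chest [ 28.4  -2.2 372.4] tilt left rx,ry,rz [-0.0027 -0.0005 -0.001 ] F [-0.9 -0.3 -0.2] open 1.0 grip 0.0
shift now-axes [0.09 0.24 1.94] target-axes [0.09 0.23 1.94] q [-0.09  0.12  1.69  0.07  1.08 -0.26]
n 1220 mode ang 72 slope ang 76.6 lid value 0.06 max rho 200.9
```

View pics/s4c.png

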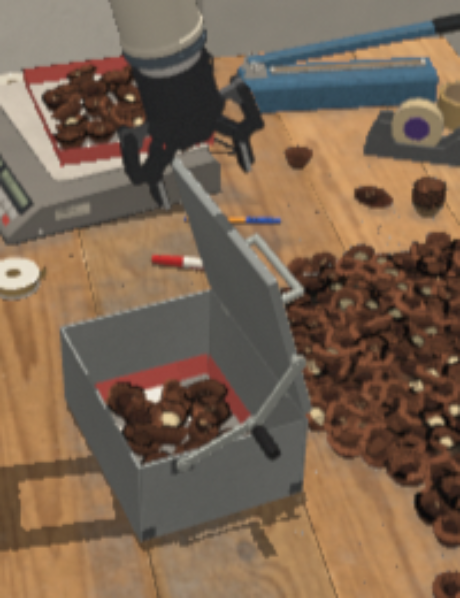

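The open fingers straddle the lid's free edge at (180,165) in the crop. The stay is folded and its knob is at (265,440). I'll descend and grip.

```bash
python3 -m inch '[[0,0,0,0.05,0.23,0.5,0],[0,0,0,0,0,0.6,0],[0,0,0,0,0,0.5,0],[0,0,0,0,0,0.3,0],[0,0,0,0,0,0,0.6],[0,0,0,0,0,0,0.7],[0,0,0,0,0,0,1]]' 30
python3 -m inch '[[0,0,0,0,0,0,1],[0,0,0,0,0,0,1],[0,0,0,0,0,0,1]]'
python3 - <<'E'
from h import *
plan([46.4,0,327],15)
lidfit()
E
```

```text
clock: 9.3
eef_pos: [630.3, -26.8, 332.7]
tcp_rot: [2.881, -0.001, 1.72]
contact_force: [0.0, -0.2, 0.0]
opening: 0.602
grasp_force: 0.0
clock: 9.55
eef_pos: [630.0, -26.8, 332.6]
tcp_rot: [2.882, -0.001, 1.72]
contact_force: [-4.4, -0.6, 1.6]
opening: 0.146
grasp_force: 1.7
t 9.55 chest [ 48.   -0.8 332.6] tilt left rx,ry,rz [-0.0006 -0.0001 -0.0008] F [-4.4 -0.6  1.6] open 0.15 grip 1.7
shift now-axes [ 0.03 -0.12  0.2 ] target-axes [ 0.03 -0.12  0.2 ] q [-0.07  0.18  1.72  0.07  1.   -0.25]
n 1031 mode ang 72 slope ang 76.9 lid value 0.053 max rho 201.7
```

```bash
python3 -m inch '[[0,0,0,0,0,0,1],[-0.0048,0,0,0,-0.127,0,1],[-0.0095,0,0,0,-0.254,0,1],[-0.0095,0,0,0,-0.254,0,1],[-0.0095,0,0,0,-0.254,0,1],[-0.0095,0,0,0,-0.254,0,1],[-0.0095,0,0,0,-0.254,0,1],[0,0,0,0,0,0,1]]'
python3 - <<'E'
from h import *
plan([46.4,0,327],15)
lidfit()
E
```

```text
clock: 10.27
eef_pos: [595.7, -32.1, 320.2]
tcp_rot: [2.717, -0.001, 1.72]
contact_force: [-3.0, -1.1, -0.0]
opening: 0.126
grasp_force: 30.3
t 10.27 chest [ 13.3  -0.8 320.2] tilt left rx,ry,rz [ 0.0519  0.0001 -0.0009] F [-3.  -1.1 -0. ] open 0.13 grip 30.3
shift now-axes [0.04 1.32 0.3 ] target-axes [0.03 1.35 0.08] q [-0.11  0.06  1.91  0.16  0.76 -0.36]
n 462 mode ang 62 slope ang 68.4 lid value 0.202 max rho 201.6
```

```bash
python3 -m inch '[[-0.0095,0,0,0,-0.254,0.004,1],[-0.0095,0,0,0,-0.254,0.004,1],[-0.0095,0,0,0,-0.254,0.004,1],[-0.0095,0,0,0,-0.254,0.004,1],[-0.0095,0,0,0,-0.254,0.004,1],[-0.0095,0,0,0,-0.254,0.004,1],[-0.0095,0,0,0,-0.254,0.004,1],[0,0,0,0,0,0,1]]'
python3 -m inch '[[-0.0095,0,0,0,-0.254,0.004,1],[-0.0095,0,0,0,-0.254,0.004,1],[-0.0095,0,0,0,-0.254,0.004,1],[-0.0095,0,0,0,-0.254,0.004,1],[-0.0095,0,0,0,-0.254,0.004,1],[-0.0095,0,0,0,-0.254,0.004,1],[-0.0095,0,0,0,-0.254,0.004,1],[0,0,0,0,0,0,1]]'
python3 - <<'E'
from h import *
plan([46.4,0,327],15)
lidfit(); 
E
```

```text
clock: 10.98
eef_pos: [558.4, -37.8, 297.9]
tcp_rot: [2.508, -0.001, 1.72]
contact_force: [-7.0, -4.7, 1.7]
opening: 0.132
grasp_force: 32.8
clock: 11.65
eef_pos: [527.7, -42.5, 269.6]
tcp_rot: [2.308, -0.001, 1.719]
contact_force: [-17.8, -6.4, 13.6]
opening: 0.126
grasp_force: 34.7
t 11.65 chest [-55.5  -0.8 269.6] tilt left rx,ry,rz [ 0.1821  0.0003 -0.0011] F [-17.8  -6.4  13.6] open 0.13 grip 34.7
shift now-axes [0.05 4.44 1.48] target-axes [ 0.03  4.53 -1.16] q [-0.26 -0.04  2.35  1.44  0.3  -1.72]
n 1305 mode ang 43 slope ang 40.7 lid value 0.686 max rho 202.1
```

```bash
python3 -m inch '[[0,0,0,0,0,-0.03,1],[0,0,0,0,0,0,0.6],[0,0,0,0,0,0,0],[0,0,0,0,0,0,0],[0,0,0,0,0,0,0],[0,0,0,0,0,-0.5,0],[0,0,0,0,0,-1,0],[0,0,0,0,0,-1,0]]'
python3 -m inch '[[0,0,0,0,0,-1,0],[0,0,0,0,0,-1,0],[0,0,0,0,0,0,0],[0,0,0,0,0,0,0],[0,0,0,0,0,0,0],[0,0,0,0,0,0,0],[0,0,0,0,0,0,0]]'
python3 - <<'E'
from h import *
plan([-20,0,380],0)
f=lidfit(); save(f,"s5"); cv2.imwrite("pics/s5c.png",cv2.resize(f["pixels"][120:380,240:440,::-1],(460,598)))
E
```

```text
clock: 12.37
eef_pos: [481.4, -48.3, 312.0]
tcp_rot: [2.312, -0.003, 1.722]
contact_force: [-0.0, -0.1, 1.4]
opening: 1.001
grasp_force: 0.0
clock: 12.95
eef_pos: [445.8, -53.9, 345.1]
tcp_rot: [2.311, -0.004, 1.722]
contact_force: [-0.0, -0.1, -0.1]
opening: 1.002
grasp_force: 0.0
t 12.95 chest [-1.381e+02  3.000e-01  3.451e+02] tilt left rx,ry,rz [ 0.2644 -0.001  -0.0006] F [-0.  -0.1 -0.1] open 1.0 grip 0.0
shift now-axes [-0.01  4.22  2.55] target-axes [-0.01  4.72 -1.39] q [-0.41 -0.34  2.36  0.87  0.54 -1.19]
n 1492 mode ang 43 slope ang 40.6 lid value 0.687 max rho 201.6
```

View pics/s5c.png

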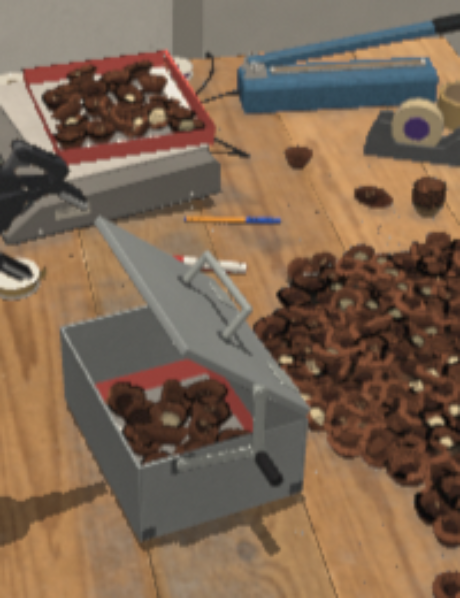

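The lid stands half open by itself with its edge at (100,220). The bar handle at (230,290) is clear and the gripper is well away. Next I'll move above the handle with the tool tilted back.

```bash
python3 -m inch '[[0.0375,0,0,0,1,0,0],[0.0375,0,0,0,1,0,0],[0.0375,0,0,0,1,0,0],[0.0375,0,0,0,1,0,0],[0.0375,0,0,0,1,0,0],[0.0375,0,0,0,1,0,0],[0.0375,0,0,0,1,0,0],[0.0375,0,0,0,1,0,0]]'
python3 -m inch '[[0.0375,0,0,0,0,-0.5,0],[0.012,0,0,0,0,0,0.4],[0,0,0,0,0,0,0.4],[0,0,0,0,0,0,0.4]]'
python3 - <<'E'
from h import *
f=grab_frame("side"); w=toc(cloud(f).reshape(-1,3)); px=f["pixels"].reshape(-1,3).astype(int)
for th in (40,41.5):
    t=np.radians(th); u=(100-w[:,0])*np.cos(t)+(w[:,2]-127)*np.sin(t); n=-(100-w[:,0])*np.sin(t)+(w[:,2]-127)*np.cos(t)
    n=(w[:,0]-100)*np.sin(t)+(w[:,2]-127)*np.cos(t)
    base=(abs(w[:,1])<120)&(u>20)&(u<190)&(abs(n)<20); h=(abs(w[:,1])<56)&(u>75)&(u<125)&(n>38)&(n<60)&(px.max(1)>70)
    i=(abs(w[:,1])<120)&(n>0)&(n<14); print(th,"top face n near hinge/far",[np.median(n[i&(u>a)&(u<a+30)]).round(1) for a in(20,60,140,165)],"bar",h.sum(),np.percentile(w[h],[5,50,95],axis=0).round(1).tolist(),"n",np.percentile(n[h],[50,95]).round(1),"u",np.percentile(u[h],[5,50,95]).round(1))
t=np.radians(41); b=np.array([100-100*np.cos(t)+48*np.sin(t),0,127+100*np.sin(t)+48*np.cos(t)]); print(b)
z=np.array([-np.sin(np.radians(15)),0,-np.cos(np.radians(15))])
plan(b-60*z,-15); plan(b-3*z,-15)
E
```

```text
clock: 13.67
eef_pos: [595.9, -23.4, 424.0]
tcp_rot: [3.127, -0.017, 1.743]
contact_force: [-0.1, -0.9, 0.3]
opening: 1.001
grasp_force: 0.0
clock: 14.0
eef_pos: [594.4, -24.1, 433.5]
tcp_rot: [-3.003, -0.019, 1.743]
contact_force: [-0.3, -0.4, 0.3]
opening: 0.612
grasp_force: 0.0
40 top face n near hinge/far [np.float64(5.9), np.float64(7.2), np.float64(10.3), np.float64(11.3)] bar 129 [[50.1, -53.6, 224.4], [55.3, 0.3, 230.8], [61.1, 52.0, 234.8]] n [51.2 55. ] u [ 95.6 100.6 104.2]
41.5 top face n near hinge/far [np.float64(5.0), np.float64(5.2), np.float64(6.2), np.float64(6.6)] bar 126 [[51.3, -53.3, 225.2], [55.4, -0.1, 230.9], [61.2, 52.1, 234.8]] n [48.5 52.4] u [ 97.  101.9 105.5]
[ 56.01987537   0.         228.83196275]
t 14.05 chest [ 12.6   7.1 434.2] tilt left rx,ry,rz [ 0.0396 -0.0045  0.0075] F [0.5 0.2 0.6] open 0.6 grip 0.0
shift now-axes [-0.44  3.14  5.51] target-axes [-0.29  3.81  5.09] q [-0.04  0.27  1.37 -0.01  1.64 -0.21]
t 14.05 chest [ 12.6   7.1 434.2] tilt left rx,ry,rz [ 0.0396 -0.0045  0.0075] F [0.5 0.2 0.6] open 0.6 grip 0.0
shift now-axes [-0.47  2.85  7.77] target-axes [-0.29  3.81  7.37] q [-0.04  0.27  1.37 -0.01  1.64 -0.21]
```

```bash
python3 -m inch '[[0.038,-0.0045,0.0075,0,0,0,0.55],[0.0015,0,0,-0.29,0.95,0,0.55],[0,0,0,0,0.95,0,0.55],[0,0,0,0,0.95,0.5,0.55],[0,0,0,0,0.95,0.9,0.55],[0,0,0,0,0,0.9,0.55],[0,0,0,0,0,0.9,0.55],[0,0,0,0,0,0.9,0.55]]'
python3 -m inch '[[0,0,0,0,0,0.5,0.55],[0,0,0,0,0,0,0.55]]'
python3 - <<'E'
from h import *
b=np.array([56.5,0,229.5]); z=np.array([-np.sin(np.radians(15)),0,-np.cos(np.radians(15))])
plan(b-3*z,-15)
f=grab_frame("side"); save(f,"s6"); cv2.imwrite("pics/s6c.png",cv2.resize(f["pixels"][150:350,260:420,::-1],(480,600)))
E
```

```text
clock: 14.72
eef_pos: [658.5, -22.3, 311.2]
tcp_rot: [-2.882, 0.0, 1.722]
contact_force: [0.3, 0.4, -0.2]
opening: 0.446
grasp_force: 0.0
clock: 14.88
eef_pos: [654.0, -22.9, 297.9]
tcp_rot: [-2.877, -0.0, 1.721]
contact_force: [0.8, 1.2, -0.1]
opening: 0.444
grasp_force: 0.0
t 14.88 chest [ 72.3  -0.6 297.9] tilt left rx,ry,rz [-0.0008 -0.0001 -0.0004] F [ 0.8  1.2 -0.1] open 0.44 grip 0.0
shift now-axes [0.02 0.1  2.69] target-axes [0.02 0.1  2.69] q [-0.02  0.5   1.33 -0.04  1.57 -0.16]
```

View pics/s6c.png

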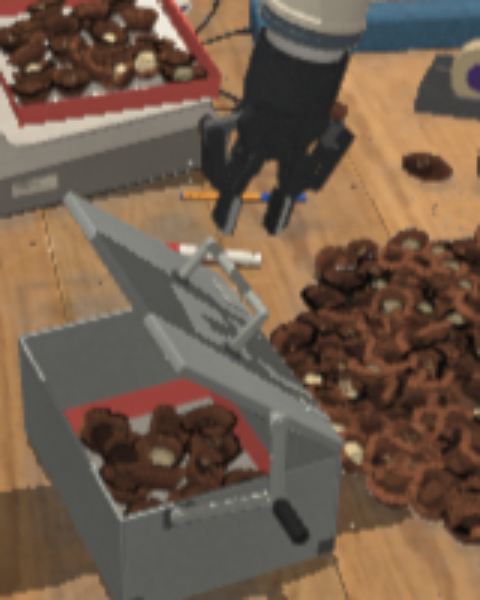

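The gripper at (250,215) is lined up above the handle bar at (235,280). I'll descend and grip the bar.

```bash
python3 -m inch '[[0,0,0,0,0.1,0.5,0.55],[0,0,0,0,0,0.5,0.55],[0,0,0,0,0,0.5,0.55],[0,0,0,0,0,0.5,0.55],[0,0,0,0,0,0.4,0.55],[0,0,0,0,0,0.29,0.55],[0,0,0,0,0,0,0.55]]' 25
python3 -m inch '[[0,0,0,0,0,0,0.75],[0,0,0,0,0,0,0.8],[0,0,0,0,0,0,0.85],[0,0,0,0,0,0,1],[0,0,0,0,0,0,1],[0,0,0,0,0,0,1],[0,0,0,0,0,0,1]]'
python3 - <<'E'
from h import *
b=np.array([56.5,0,229.5]); z=np.array([-np.sin(np.radians(15)),0,-np.cos(np.radians(15))])
plan(b-3*z,-15); lidfit()
E
```

```text
clock: 15.52
eef_pos: [640.3, -24.9, 232.4]
tcp_rot: [-2.877, 0.0, 1.722]
contact_force: [-0.4, -0.3, -0.4]
opening: 0.446
grasp_force: 0.0
clock: 16.1
eef_pos: [641.8, -24.9, 234.9]
tcp_rot: [-2.881, 0.001, 1.722]
contact_force: [1.1, 1.2, 1.3]
opening: 0.101
grasp_force: 24.5
t 16.1 chest [ 59.9  -0.7 234.9] tilt left rx,ry,rz [ 0.0004  0.0003 -0.0003] F [1.1 1.2 1.3] open 0.1 grip 24.5
shift now-axes [ 0.03 -0.08  0.12] target-axes [ 0.03 -0.08  0.12] q [-0.02  0.53  1.43 -0.04  1.44 -0.16]
n 1535 mode ang 42 slope ang 39.7 lid value 0.704 max rho 201.3
```

```bash
python3 -m inch '[[-0.0048,0,0,0,-0.055,0.04,1],[-0.0095,0,0,0,-0.111,0.082,1],[-0.0095,0,0,0,-0.111,0.082,1],[-0.0095,0,0,0,-0.111,0.082,1],[-0.0095,0,0,0,-0.111,0.082,1],[-0.0095,0,0,0,-0.111,0.082,1],[0,0,0,0,0,0,1]]'
cat >> h.py <<'E'
def bar():
    s=r.sense(); R=Ro.from_euler("xyz",s["tcp_rot"]); g=toc(s["eef_pos"]+R.apply([0,0,3])); v=g-[100,0,127]
    print("bar radius",np.hypot(v[0],v[2]).round(1),"theta by bar",(np.degrees(np.arctan2(v[2],-v[0]))-25.64).round(1))
E
python3 - <<'E'
from h import *
plan([50,0,230],-15); bar(); lidfit()
E
```

```text
clock: 16.73
eef_pos: [623.6, -27.7, 225.9]
tcp_rot: [-3.046, 0.001, 1.722]
contact_force: [1.7, -0.2, -7.9]
opening: 0.101
grasp_force: 25.3
t 16.73 chest [ 41.6  -0.7 225.9] tilt left rx,ry,rz [ 0.053   0.0002 -0.0003] F [ 1.7 -0.2 -7.9] open 0.1 grip 25.3
shift now-axes [ 0.03  0.32 -0.2 ] target-axes [ 0.03  0.28 -0.25] q [-0.04  0.42  1.59 -0.02  1.22 -0.18]
bar radius 112.4 theta by bar 32.9
n 2101 mode ang 32 slope ang 30.0 lid value 0.873 max rho 201.0
```

```bash
python3 -m inch '[[-0.0095,0,0,0,-0.111,0.082,1],[-0.0095,0,0,0,-0.111,0.082,1],[-0.0095,0,0,0,-0.111,0.082,1],[-0.0095,0,0,0,-0.111,0.082,1],[-0.0095,0,0,0,-0.111,0.082,1],[-0.0095,0,0,0,-0.111,0.082,1],[-0.0095,0,0,0,-0.111,0.082,1],[0,0,0,0,0,0,1]]'
python3 -c "
from h import *
plan([50,0,230],-15); bar(); lidfit()"
python3 -m inch '[[-0.0095,0,0,0,-0.111,0.082,1],[-0.0095,0,0,0,-0.111,0.082,1],[-0.0095,0,0,0,-0.111,0.082,1],[-0.0095,0,0,0,-0.111,0.082,1],[-0.0095,0,0,0,-0.111,0.082,1],[-0.0095,0,0,0,-0.111,0.082,1],[0,0,0,0,0,0,1]]'
python3 - <<'E'
from h import *
plan([50,0,230],-15); bar(); f=grab_frame("side"); w=toc(cloud(f).reshape(-1,3)); k=(abs(abs(w[:,1])-90)<35)&(w[:,0]>-98)&(w[:,0]<90)&(w[:,2]>125)&(w[:,2]<200); print(k.sum(),np.degrees(np.arctan(-np.polyfit(w[k,0],w[k,2],1)[0])))
E
```

```text
clock: 17.45
eef_pos: [604.7, -30.6, 211.4]
tcp_rot: [3.03, 0.001, 1.722]
contact_force: [4.9, -0.8, -11.5]
opening: 0.101
grasp_force: 25.2
t 17.45 chest [ 22.4  -0.7 211.4] tilt left rx,ry,rz [ 0.119   0.0003 -0.0003] F [  4.9  -0.8 -11.5] open 0.1 grip 25.2
shift now-axes [ 0.03  1.18 -0.62] target-axes [ 0.03  0.87 -1.01] q [-0.07  0.32  1.79  0.03  0.92 -0.23]
bar radius 112.2 theta by bar 20.9
n 2456 mode ang 20 slope ang 18.4 lid value 1.076 max rho 200.7
clock: 18.08
eef_pos: [591.3, -32.7, 196.2]
tcp_rot: [2.85, 0.001, 1.722]
contact_force: [9.3, -0.1, -14.5]
opening: 0.101
grasp_force: 25.2
t 18.08 chest [  8.9  -0.7 196.2] tilt left rx,ry,rz [ 0.1762  0.0002 -0.0003] F [  9.3  -0.1 -14.5] open 0.1 grip 25.2
shift now-axes [ 0.03  1.96 -0.82] target-axes [ 0.03  1.24 -1.73] q [-0.1   0.25  1.96  0.11  0.65 -0.33]
bar radius 112.0 theta by bar 10.7
1952 8.530542973937528
```

```bash
python3 -m inch '[[-0.0064,0,0,0,-0.074,0.055,1],[-0.0064,0,0,0,-0.074,0.055,1],[-0.0064,0,0,0,-0.074,0.055,1],[-0.0064,0,0,0,-0.074,0.055,1],[-0.0064,0,0,0,-0.074,0.055,1],[-0.0064,0,0,0,-0.074,0.055,1],[-0.0064,0,0,0,-0.074,0.055,1],[0,0,0,0,0,0,1]]'
cat >> h.py <<'E'
def flat():
    f=grab_frame("side"); w=toc(cloud(f).reshape(-1,3)); k=(abs(abs(w[:,1])-90)<35)&(w[:,0]>-90)&(w[:,0]<90)&(w[:,2]>125)&(w[:,2]<200)
    p=np.polyfit(w[k,0],w[k,2],1); k&=abs(np.polyval(p,w[:,0])-w[:,2])<6; p=np.polyfit(w[k,0],w[k,2],1)
    print("lid top slope deg",np.degrees(np.arctan(-p[0])).round(2),"z at x=-90,90",np.polyval(p,[-90,90]).round(1)); return f
E
python3 - <<'E'
from h import *
plan([50,0,230],-15); bar(); flat()
E
```

```text
clock: 18.8
eef_pos: [583.0, -33.9, 183.1]
tcp_rot: [2.709, 0.0, 1.722]
contact_force: [7.7, -1.0, -10.3]
opening: 0.105
grasp_force: 25.6
t 18.8 chest [  0.5  -0.7 183.1] tilt left rx,ry,rz [ 2.209e-01  2.000e-04 -2.000e-04] F [  7.7  -1.  -10.3] open 0.1 grip 25.6
shift now-axes [ 0.03  2.58 -0.87] target-axes [ 0.03  1.43 -2.32] q [-0.12  0.22  2.08  0.27  0.44 -0.5 ]
bar radius 111.8 theta by bar 2.9
lid top slope deg 1.07 z at x=-90,90 [135.3 131.9]
```

```bash
python3 -m inch '[[-0.0032,0,0,0,-0.037,0.028,1],[-0.0032,0,0,0,-0.037,0.028,1],[-0.0032,0,0,0,-0.037,0.028,1],[-0.0032,0,0,0,-0.037,0.028,1],[0,0,0,0,0,0,1]]'
python3 - <<'E'
from h import *
plan([50,0,230],-15); bar(); flat()
E
```

```text
clock: 19.27
eef_pos: [581.6, -34.2, 180.5]
tcp_rot: [2.666, 0.001, 1.722]
contact_force: [4.1, 0.7, 1.3]
opening: 0.105
grasp_force: 26.7
t 19.27 chest [ -0.9  -0.8 180.5] tilt left rx,ry,rz [ 0.2347  0.0004 -0.0003] F [4.1 0.7 1.3] open 0.1 grip 26.7
shift now-axes [ 0.03  2.72 -0.83] target-axes [ 0.03  1.45 -2.44] q [-0.13  0.22  2.11  0.36  0.37 -0.59]
bar radius 111.7 theta by bar 1.4
lid top slope deg -0.31 z at x=-90,90 [130.7 131.7]
```

```bash
python3 -m inch '[[0,0,0,0,-0.03,0.05,1],[0,0,0,0,-0.03,0.05,1],[0,0,0,0,0,0,1]]'
python3 - <<'E'
from h import *
plan([50,0,230],-15); bar(); flat()
E
```

```text
clock: 19.57
eef_pos: [582.3, -34.3, 179.4]
tcp_rot: [2.664, 0.002, 1.722]
contact_force: [-6.9, 1.6, 22.8]
opening: 0.109
grasp_force: 29.5
t 19.57 chest [ -0.3  -1.  179.4] tilt left rx,ry,rz [ 2.353e-01  6.000e-04 -2.000e-04] F [-6.9  1.6 22.8] open 0.11 grip 29.5
shift now-axes [ 0.04  2.72 -0.87] target-axes [ 0.04  1.42 -2.47] q [-0.13  0.22  2.12  0.36  0.37 -0.59]
bar radius 110.7 theta by bar 1.1
lid top slope deg -0.14 z at x=-90,90 [131.  131.4]
```

```bash
python3 -m inch '[[0,0,0,0,0.02,-0.04,1],[0,0,0,0,0,0,0.7],[0,0,0,0,0,0,0.6],[0,0,0,0,0,0,0.6],[0,0,0,0,0,-0.3,0.6],[0,0,0,0,0,-0.8,0.6],[0,0,0,0,0,-1,0.6],[0,0,0,0,0,-1,0.6]]'
python3 -m inch '[[0,0,0,0,0,-1,0.6],[0,0,0,0,0,-1,0.6],[0,0,0,0,0,-1,0.6],[0,0,0,0,0,-1,0.6],[0,0,0,0,0,0,0.6],[0,0,0,0,0,0,0.6]]'
python3 - <<'E'
from h import *
f=flat(); save(f,"s9")
p=cv2.imread("pics/top0.png"); t=grab_frame("top"); save(t,"t9"); d=cv2.absdiff(p,t["pixels"][...,::-1].copy())
for n,(u,v) in dict(reel=(190,303),marker=(205,215),tape=(447,213)).items(): print(n,d[v-22:v+22,u-22:u+22].mean().round(2))
E
```

```text
clock: 20.28
eef_pos: [544.1, -39.5, 246.7]
tcp_rot: [2.672, 0.0, 1.722]
contact_force: [0.2, 0.1, 0.6]
opening: 0.403
grasp_force: 0.0
clock: 20.78
eef_pos: [500.4, -46.5, 337.1]
tcp_rot: [2.667, 0.002, 1.721]
contact_force: [-0.4, 0.4, -1.2]
opening: 0.402
grasp_force: 0.0
lid top slope deg -0.15 z at x=-90,90 [130.9 131.3]
reel 4.55
marker 4.69
tape 4.77
```

View pics/s9.png

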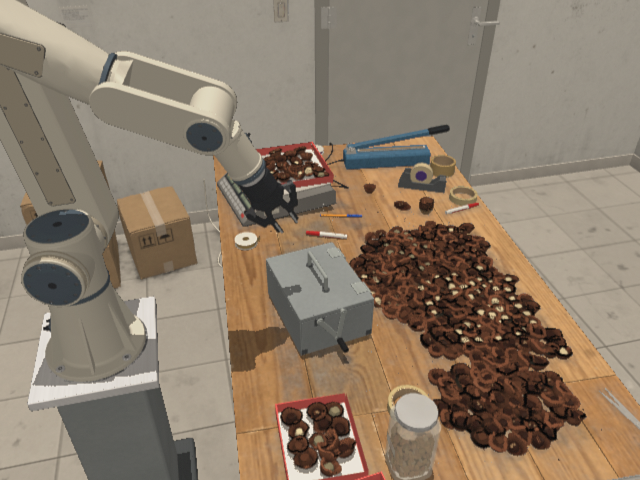

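The lid is fully shut with its handle at (317,270). The gripper is clear at (275,205), and the reel (245,240) and marker (327,235) have not moved. I'm handing in.

```bash
python3 -c "
from rig import r
print(r.sign_off())"
```

```text
the job is handed in; nothing more can be done
None
```

The stay was broken, the lid was set half open and released, then lowered by its handle until fully shut and let go; the reel, tape roll and marker are unmoved, and the job is handed in (about 21 s on the robot clock, no verdict returned).

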